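# Shim the rocking dial gauge stand

## Robot

A 6-joint arm with a two-finger parallel gripper is mounted at the origin on the work surface. World frame = base frame: x ahead of the robot, y to its left, z up, the work surface at z = 0. Lengths are in m, angles in rad, forces in N, time in s.
With the tool pointing down it reaches from about 0.3 to 0.775 m from the base axis. Payload 14.6 kg.
Tool frame: the origin (TCP) lies on the centre line of the jaws, within the pads' length; the fingertips stand 25 mm ahead of it and the grasp point (between the pads) lies 6 mm ahead of it (ctrl.tip_reach is the distance from the TCP to the fingertips, in m); z points along the fingers, y is the line along which they close (so a half turn about z gives the same grasp; the last joint's range is limited). The gripper opens to 94 mm and grips with 3 to 60 N. Pads are 16 mm wide; open, the fingers measure 119 mm over their backs; the gripper's body (75 mm by 177 mm) begins 78 mm behind the grasp point.
Start: joints at [-1.377, 0.3, 1.521, -0, 1.321, -0.067], TCP at [0.142, -0.531, 0.199] pointing down, gripper open.
Joint ranges: [-3.03, 3.03], [-0.79, 2.21], [0.23, 2.52], [-1.04, 4.18], [0, 3.07], [-2.55, 2.55]. Speed limits (rad/s): [2.22, 2.22, 2.57, 3.14, 3.14, 3.14].

## Interface

Orientations are given as [roll, pitch, yaw] about the fixed x, y, z axes, in that order (R = Rz(yaw) Ry(pitch) Rx(roll)).
In Python, from station import ctrl gives the robot as it stands. The module is installed in compiled form; this text tells all that it offers.
- The arm moves only by the tool apply_moves, never from a script. Its argument "deltas" is a list of rows, each a list of 7 numbers: the closure in counts, from 0 (fully open) to 255 (shut), then the shift along the world's x, y, z in cm, then the turn, a rotation vector about the world's x, y, z in rad. In form: [[jaw, tx, ty, tz, ax, ay, az], ...]. A call has 1 to 10 rows; each row shifts and turns the commanded pose from where the row before left it; what a row does not reach is not made up. A row lasts 1/10 s, in which the tool goes at most 50 mm and 8.59 degrees, less where a joint would pass 70% of its speed; a pose out of reach is approached as far as the arm can. A call with a gripper value outside its range is refused whole. The fingers move at their own pace and stop on an object; "grip_force" is the grip in N (left out, the last holds). Time passes only in rows, so rows that do not move let the fingers close. It gives the time, the measured TCP pose, the force, the opening and the grip force at its end, in the units of the state.
- ctrl.get_obs(): the state, without advancing time (a new reading comes with each control period).
- ctrl.camera(name): name is "side" or "top" or "wrist"; returns a dict with "img" (480x640x3 uint8, red, green, blue), "K" (3x3 intrinsics, pixels), "pose" (4x4, takes a point from camera to world coordinates); the wrist camera has in their place "hand_eye" (4x4, takes a point from camera to tool coordinates, whose origin is the TCP and whose axes are the flange's). Camera axes: x right, y up, looking along -z (the intrinsics and any distortion apply to the point x, -y, -z); pixel columns grow to the right and rows downward; lengths in m; the calibration is good to about 2 mm. A picture is of the moment at which its call begins: read the wrist's pose just before it. There is no depth.
- ctrl.hand_in(): hands the job in; it is judged then, once.
The state is a dict: "time_s": time; "qpos": joint angles; "joint_vel": joint speeds; "tau": joint torques, N m; "ee_pos": TCP position; "eef_rot": TCP orientation; "force": force on the tool from outside, world axes, zero at the start; "moment": the same for the moment, N m; "grip_width": finger opening in m; "grip_force": force on a finger pad.
Only numpy, scipy, OpenCV 4.12 (cv2) and the standard library are available. Lean on these libraries where they do the work, as an engineer would, in place of code of your own. Each camera call takes 0.05 s, during which the arm holds its last target. There are 200 camera calls.

## Task

The green dial gauge stand on the bench rocks because its orange foot, the one under the yellow pad, is too short. Push the red wedge thin end first under that foot until it is snug and takes up the gap, but stop before it jacks the stand out of level, then press down with a fingertip on the yellow pad to check that the stand is firm, and move clear. Only push: never grip or lift anything, do not shove the stand out of its place, and leave the tin, the brass fitting and the screwdriver where they are.

Things in the scene. Friction and masses are not known exactly. Their poses are not given: they have to be found in the camera images.
- stand: dial gauge stand, 2 kg, loose: green plate 160 (own x) x 200 (own y) mm, underside 30 and top 42 mm above the bench, on four feet at own x +-60, y +-83 mm; column, arm and dial, 197 mm tall in all, near the corner own (-45, +63). Origin: at bench level under the plate's centre; own z up. Stands level on three black feet; tips towards the short foot when that corner is pushed down.
- short_foot: the orange, short screw foot with a round sole of radius 8 mm, at own (+60, -83) mm of the stand, near the plate's corner. Origin: the lowest point of its sole, which hangs 8 to 14 mm above the bench (differs each time; it does not screw in or out under load). Axes as the stand's.
- wedge: smooth red plastic wedge, 120 mm long (own x), 44 wide (own y), 90 g, loose. Top top slopes evenly from 2 mm high at the thin end (own x +60) to 24 mm at the upright butt (own x -60). Origin: centre of its underside. Starts with its thin end 12 to 37 mm short of the foot, pointing roughly at it, along the stand's own +y. Its friction is about 0.3: pushing takes under 1 N while free, 4 to 8 N once it lifts the foot.
- corner_pad (a point): centre of the top face of the yellow pad (30 mm across) on the plate's corner straight above the short foot, 44 mm above the bench. Axes as the stand's.
- tin: blue and metal tin, 60 mm across, 75 mm tall, standing loose. Origin: centre of its underside. Bystander.
- fitting: brass pipe fitting, 36 mm across, 50 mm tall, standing loose. Origin: centre of its underside. Bystander.
- screwdriver: screwdriver with an orange handle lying loose, along its own x. Bystander.
Not all that is in view belongs to the job. Several things have the shape of the wedge; the one meant has the colours described above.

How it is judged:
On the way, in this order (a step that is already met when the one before it is completed fails the run):
1. the wedge is under the short foot and carries it, the stand level (contact force between wedge and short_foot above 0.4 N and y of short_foot in the frame of wedge between -0.02 and 0.02 m and x of short_foot in the frame of wedge between -0.05 and 0.055 m and angle between stand's own z axis and vertical below 0.02 rad), for 0.2 s.
2. a finger presses on the yellow pad and the stand stays level (contact force between the fingers and stand above 2 N and horizontal distance between the grasp point and corner_pad below 0.045 m and angle between stand's own z axis and vertical below 0.02 rad and contact force between wedge and short_foot above 0.4 N), for 0.05 s.
At the end, for the whole second after the job is handed in: The wedge lies on the bench (within 6 mm) under the short foot, foot centre within 20 mm of the wedge's middle line, and carries at least 0.4 N of it; the stand is within 0.02 rad of level and 30 mm of where it stood; everything at rest and the bystanders within 30 mm of where they stood (all of step 1 and height (world z) of wedge below 0.006 m and distance of each of stand, tin, fitting, screwdriver from where it was at the start of the episode below 0.03 m and linear speed of each of stand, wedge below 0.01 m/s); the robot touches nothing.
It fails at once if the wedge was lifted off the bench or tipped up (height (world z) of wedge above 0.015 m or angle between wedge's own z axis and vertical above 0.3 rad).
It fails at once if the stand was lifted, tipped or shoved out of its place (angle between stand's own z axis and vertical above 0.14 rad or height (world z) of stand above 0.015 m or distance of stand from where it was at the start of the episode above 0.03 m).
It fails at once if a bystander was disturbed (distance of any of tin, fitting, screwdriver from where it was at the start of the episode above 0.03 m).
It also fails if it takes over 54 s, if anything falls off the work surface, if the arm or the gripper's body presses on something with over 40 N, if the wrist force passes 120 N, or if a joint passes its speed limit or range.

## Working session

There is one attempt and no reset: what is moved stays moved. The work goes in short steps, Python scripts to look and compute and a tool call to move; the robot and the scene stay as the last step left them, time stands still between calls to the robot, and variables do not carry over. Pictures are saved under pics/ and viewed, at most 10 in all, crops included, and the job is handed in when it is done.

Besides the shell and the picture viewer there is one more tool, called after ">>>" as a command line: name --pt "numbers of a row" for each row, then --argument value for the rest. apply_moves: Moves the arm, as the interface text tells. Its arguments: {"type":"object","properties":{"deltas":{"type":"array"},"grip_force":{"type":"number"}},"required":["deltas"]}

```bash
mkdir -p pics; cat > h.py <<'E'
import numpy as np, cv2
from station import ctrl
def shot(n):
    c=ctrl.camera(n); cv2.imwrite(f'pics/{n}_{len(__import__("os").listdir("pics"))}.png',c['img'][:,:,::-1]); np.savez(f'{n}.npz',**{k:v for k,v in c.items()}); return c
def ray(c,uv,z,pose=None):
    P=c['pose'] if pose is None else pose; K=c['K']
    d=np.linalg.inv(K)@[uv[0],uv[1],1]; d=P[:3,:3]@[d[0],-d[1],-d[2]]
    o=P[:3,3]; return o+d*(z-o[2])/d[2]
E
python3 - <<'E'
from h import *
for n in('top','side'):
    c=shot(n); print(n,c.keys(),c['pose'].round(3).tolist(),c['K'].round(1).tolist())
print(ctrl.get_obs())
E
ls pics
```

```text
top dict_keys(['img', 'K', 'pose']) [[0.159, 0.959, -0.234, 0.348], [-0.987, 0.156, -0.033, -0.107], [0.005, 0.237, 0.972, 0.814], [0.0, 0.0, 0.0, 1.0]] [[517.0, 0.0, 311.8], [0.0, 517.0, 240.6], [0.0, 0.0, 1.0]]
side dict_keys(['img', 'K', 'pose']) [[0.979, 0.14, -0.151, 0.391], [-0.205, 0.711, -0.673, -0.706], [0.013, 0.69, 0.724, 0.744], [0.0, 0.0, 0.0, 1.0]] [[583.9, 0.0, 313.7], [0.0, 583.9, 240.0], [0.0, 0.0, 1.0]]
{'time_s': 0.1, 'qpos': array([-1.37661620e+00,  3.00385304e-01,  1.52152042e+00, -1.32061586e-05,
        1.32067441e+00, -6.66180834e-02]), 'joint_vel': array([ 4.73475125e-04, -6.35254310e-04, -1.46024872e-03,  4.07037923e-04,
        1.80845536e-03, -1.94720531e-05]), 'tau': array([ 4.55449044e-04, -5.32645977e+01, -3.53280866e+01,  7.09347054e-02,
        2.35636201e-02, -6.37576136e-05]), 'ee_pos': array([ 0.14175694, -0.53117333,  0.19815905]), 'eef_rot': array([-3.14060651e+00, -5.29718041e-05,  2.60801456e-01]), 'force': array([-0.32834244, -0.00938153,  0.31475627]), 'moment': array([-0.00991519, -0.00840517, -0.07660116]), 'grip_force': 0.0, 'grip_width': 0.09396713500576018}
side_1.png
top_0.png
```

View pics/top_0.png

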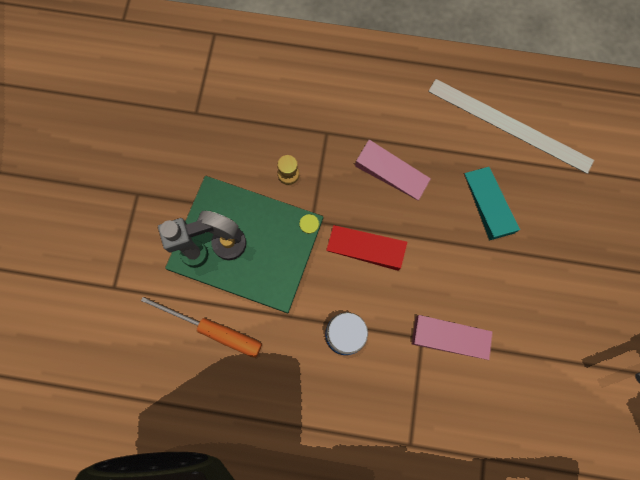

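View pics/side_1.png

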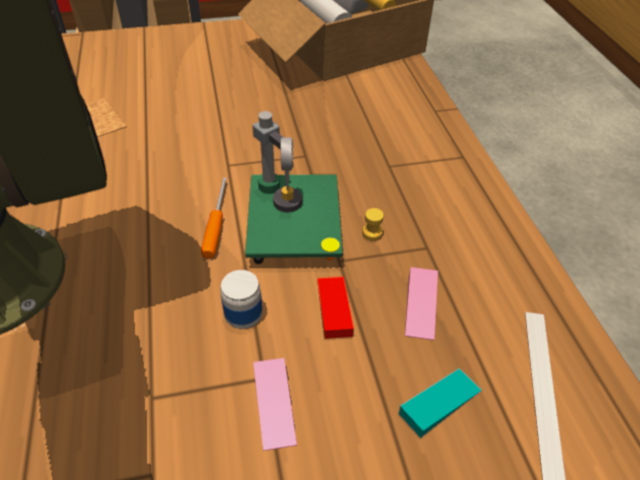

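The top view shows the green stand at (245,243), yellow pad (309,224), and red wedge (367,248) with its butt at the right. The lookalikes are pink (393,170), pink (453,338) and teal (491,203). I choose the red one. In the side view the red butt faces the camera at (338,331).

```bash
cat >> h.py <<'E'
def mask(img,name):
    h=cv2.cvtColor(img,cv2.COLOR_RGB2HSV); 
    r={'red':[((0,200,90),(4,255,255)),((176,200,90),(180,255,255))],'yel':[((26,180,140),(34,255,255))],'grn':[((65,90,30),(88,255,140))]}[name]
    m=sum(cv2.inRange(h,a,b) for a,b in r).astype(np.uint8)
    n,l,s,ce=cv2.connectedComponentsWithStats(m); i=1+np.argmax(s[1:,4]); return (l==i).astype(np.uint8)*255,ce[i],s[i]
def poly(m,eps):
    c=max(cv2.findContours(m,0,2)[0],key=cv2.contourArea); return cv2.approxPolyDP(cv2.convexHull(c),eps,True)[:,0]
E
python3 - <<'E'
from h import *
for n in('top','side'):
    c=dict(np.load(n+'.npz'))
    m,ce,s=mask(c['img'],'red'); p=poly(m,2.5); print(n,'red',s[4],ce.round(1)); 
    for q in p: print(q,[ray(c,q,z)[:2].round(4).tolist() for z in(0,.002,.024)])
    m,ce,s=mask(c['img'],'yel'); print('pad',ce,s[4],ray(c,ce,.044).round(4))
    m,ce,s=mask(c['img'],'grn'); p=poly(m,4); print('grn',s[4])
    for q in p: print(q,ray(c,q,.042)[:2].round(4))
E
python3 - <<'E'
import cv2
a=cv2.imread('pics/side_1.png')[225:355,230:400]; b=cv2.imread('pics/top_0.png')[200:290,280:420]
a=cv2.resize(a,(520,398),interpolation=2); cv2.imwrite('pics/crop1.png',a)
E
```

```text
top red 1983 [366.4 246.4]
[334 226] [[0.5747, -0.111], [0.5741, -0.111], [0.568, -0.1109]]
[405 242] [[0.5666, -0.2286], [0.5661, -0.2283], [0.5602, -0.225]]
[400 267] [[0.5244, -0.2255], [0.524, -0.2252], [0.5192, -0.222]]
[327 250] [[0.5332, -0.1058], [0.5328, -0.1058], [0.5278, -0.1059]]Traceback (most recent call last):
  File "<stdin>", line 6, in <module>
  File "h.py", line 13, in mask
    n,l,s,ce=cv2.connectedComponentsWithStats(m); i=1+np.argmax(s[1:,4]); return (l==i).astype(np.uint8)*255,ce[i],s[i]
                                                      ~~~~~~~~~^^^^^^^^^
    return _wrapfunc(a, 'argmax', axis=axis, out=out, **kwds)
    return bound(*args, **kwds)
ValueError: attempt to get argmax of an empty sequence
```

View pics/crop1.png

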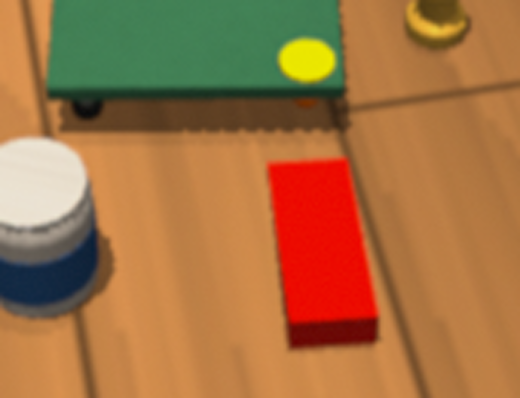

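The crop confirms the choice. The red wedge has its tall butt towards the camera and its thin end towards the orange foot, which sits just below the pad at crop (305,100).

```bash
sed -i 's/(26,180,140),(34/(24,150,100),(36/' h.py
python3 - <<'E'
from h import *
for n in('top','side'):
    c=dict(np.load(n+'.npz'))
    m,ce,s=mask(c['img'],'red'); p=poly(m,1.5); print(n,'red',s[4],ce.round(1)); 
    for q in p: print(q,[ray(c,q,z)[:2].round(4).tolist() for z in(0,.002,.024)])
    u,v=(309,224) if n=='top' else (330,245)
    print(cv2.cvtColor(c['img'],cv2.COLOR_RGB2HSV)[v,u])
    m,ce,s=mask(c['img'],'yel'); print('pad',ce,s,ray(c,ce,.044).round(4))
    try:
        m,ce,s=mask(c['img'],'grn'); p=poly(m,4); print('grn',s[4])
        for q in p: print(q,ray(c,q,.042)[:2].round(4))
    except Exception as e: print(e, cv2.cvtColor(c['img'],cv2.COLOR_RGB2HSV)[280,260])
E
```

```text
top red 1983 [366.4 246.4]
[334 226] [[0.5747, -0.111], [0.5741, -0.111], [0.568, -0.1109]]
[405 242] [[0.5666, -0.2286], [0.5661, -0.2283], [0.5602, -0.225]]
[400 267] [[0.5244, -0.2255], [0.524, -0.2252], [0.5192, -0.222]]
[327 250] [[0.5332, -0.1058], [0.5328, -0.1058], [0.5278, -0.1059]]
[ 31 158 184]
pad [308.82222222 223.41481481] [300 215  19  18 270] [ 0.5603 -0.0718  0.044 ]
grn 10365
[205 177] [0.6097 0.1027]
[322 217] [ 0.5744 -0.0902]
[287 312] [ 0.4208 -0.0616]
[166 268] [0.4569 0.1306]
side red 1635 [334.8 307.5]
[342 277] [[0.5743, -0.1068], [0.5738, -0.1084], [0.5684, -0.1261]]
[352 324] [[0.5669, -0.202], [0.5665, -0.2034], [0.5613, -0.2183]]
[352 334] [[0.5623, -0.22], [0.5619, -0.2213], [0.5568, -0.2357]]
[325 337] [[0.5207, -0.2173], [0.5203, -0.2186], [0.5165, -0.233]]
[318 279] [[0.5343, -0.1033], [0.5339, -0.1049], [0.5296, -0.1227]]
[ 29 255 234]
pad [330.00460829 244.43317972] [321 238  19  14 217] [ 0.5607 -0.0706  0.044 ]
grn 6183
[335 176] [0.6093 0.0992]
[340 255] [ 0.5718 -0.0948]
[247 255] [ 0.4241 -0.0656]
[252 176] [0.4584 0.1285]
```

>>> apply_moves --pt "255 3.9 2.7 0 0 0 0.12" --pt "255 3.9 2.7 0 0 0 0.12" --pt "255 3.9 2.7 0 0 0 0.12" --pt "255 3.9 2.7 0 0 0 0.12" --pt "255 3.9 2.7 0 0 0 0.12" --pt "255 3.9 2.7 0 0 0 0.12" --pt "255 3.9 2.7 0 0 0 0.12" --pt "255 3.9 2.7 0 0 0 0.12" --pt "255 3.9 2.7 0 0 0 0.12" --pt "255 3.9 2.7 0 0 0 0.12" --grip_force 20

```text
time_s: 1.1
ee_pos: [0.5331, -0.2599, 0.1984]
eef_rot: [-3.141, -0.0, 1.466]
force: [0.5, -1.2, 0.2]
grip_width: 0.0173
grip_force: 0.0
```

>>> apply_moves --pt "255 0.1 0.1 -4 0 0 -0.01" --pt "255 0 0 -4 0 0 0" --pt "255 0 0 -4 0 0 0" --pt "255 0 0 -2.5 0 0 0" --pt "255 0 0 -1.7 0 0 0" --pt "255 0 0 -0.5 0 0 0" --pt "255 0 0 0 0 0 0"

```text
time_s: 1.8
ee_pos: [0.5326, -0.2603, 0.0312]
eef_rot: [-3.141, -0.0, 1.451]
force: [0.3, 0.4, 0.7]
grip_width: 0.0003
grip_force: 0.0
```

```bash
python3 - <<'E'
from h import *
print(ctrl.get_obs()['ee_pos'],ctrl.get_obs()['force'])
a=shot('side')['img'][200:360,200:420]; b=shot('top')['img'][190:310,270:450]
cv2.imwrite('pics/c2.png',np.vstack([cv2.resize(a,(440,320)),cv2.resize(b,(440,280))])[:,:,::-1])
E
```

```text
[ 0.53257362 -0.2602771   0.0312373 ] [0.33733349 0.43898469 0.65609638]
```

View pics/c2.png

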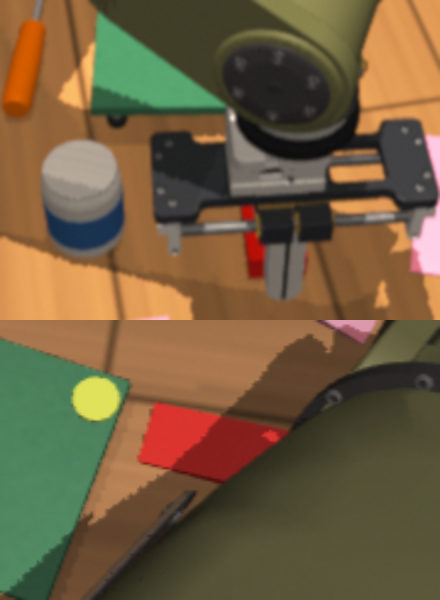

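The side crop shows the shut fingers just behind the red butt, roughly centred. The top crop shows the thin end still short of the pad. I start pushing along the wedge's axis.

>>> apply_moves --pt "255 0.4 0.5 0 0 0 0" --pt "255 0.1 1 0 0 0 0" --pt "255 0.1 0.7 0 0 0 0" --pt "255 0.05 0.4 0 0 0 0" --pt "255 0.05 0.4 0 0 0 0" --pt "255 0.05 0.4 0 0 0 0" --pt "255 0.05 0.4 0 0 0 0"

```text
time_s: 2.6
ee_pos: [0.5408, -0.2221, 0.0317]
eef_rot: [-3.142, 0.0, 1.451]
force: [-0.1, 0.6, 0.1]
grip_width: 0.0002
grip_force: 0.0
```

>>> apply_moves --pt "255 0.05 0.5 0 0 0 0" --pt "255 0.05 0.5 0 0 0 0" --pt "255 0.06 0.5 0 0 0 0" --pt "255 0.06 0.5 0 0 0 0" --pt "255 0.06 0.5 0 0 0 0" --pt "255 0.06 0.5 0 0 0 0"

```text
time_s: 3.2
ee_pos: [0.5442, -0.1919, 0.0316]
eef_rot: [-3.142, -0.0, 1.451]
force: [0.7, -0.1, 0.4]
grip_width: 0.0005
grip_force: 0.0
```

```bash
python3 - <<'E'
from h import *
print(ctrl.get_obs()['ee_pos'],ctrl.get_obs()['force'])
c=shot('top'); m,ce,s=mask(c['img'],'red'); print(s,ce)
for q in poly(m,2): print(q,[ray(c,q,z)[:2].round(4).tolist() for z in(.002,.024)])
b=c['img'][190:310,270:450]; a=shot('wrist')['img']
cv2.imwrite('pics/c3.png',np.vstack([cv2.resize(a,(440,330)),cv2.resize(b,(440,270))])[:,:,::-1])
E
```

```text
[ 0.5442461  -0.19194109  0.03163926] [ 0.74548053 -0.05342556  0.42135193]Traceback (most recent call last):
  File "<stdin>", line 3, in <module>
  File "h.py", line 13, in mask
    n,l,s,ce=cv2.connectedComponentsWithStats(m); i=1+np.argmax(s[1:,4]); return (l==i).astype(np.uint8)*255,ce[i],s[i]
                                                      ~~~~~~~~~^^^^^^^^^
    return _wrapfunc(a, 'argmax', axis=axis, out=out, **kwds)
    return bound(*args, **kwds)
ValueError: attempt to get argmax of an empty sequence
```

```bash
python3 - <<'E'
from h import *
b=ctrl.camera('top')['img'][190:310,270:450]; a=shot('wrist')['img']
cv2.imwrite('pics/c3.png',np.vstack([cv2.resize(a,(440,330)),cv2.resize(b,(440,270))])[:,:,::-1])
E
```

```text
(no output)
```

View pics/c3.png

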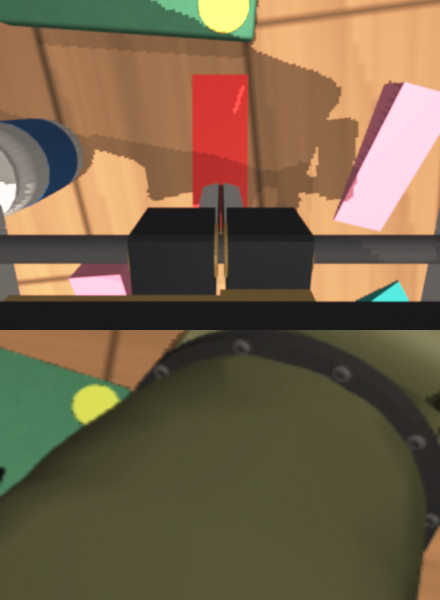

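The wrist view (half-size crop) shows the wedge centred ahead of the fingers, its thin edge at row 75, short of the green plate edge at row 38. The pad at (223,8) is in line. I measure from here.

```bash
cat >> h.py <<'E'
from scipy.spatial.transform import Rotation as R
def wshot():
    o=ctrl.get_obs(); c=shot('wrist'); T=np.eye(4); T[:3,:3]=R.from_euler('xyz',o['eef_rot']).as_matrix(); T[:3,3]=o['ee_pos']
    c['pose']=T@c['hand_eye']; return c,o
def red(img):
    h=cv2.cvtColor(img,cv2.COLOR_RGB2HSV); m=(cv2.inRange(h,(0,195,70),(5,255,255))|cv2.inRange(h,(174,195,70),(180,255,255)))
    n,l,s,ce=cv2.connectedComponentsWithStats(m); i=1+np.argmax(s[1:,4]); return (l==i).astype(np.uint8)*255
def report():
    c,o=wshot(); print('tcp',o['ee_pos'].round(4),'F',o['force'].round(2),'t',o['time_s'])
    for q in poly(red(c['img']),3):print('red',q,ray(c,q,.002)[:2].round(4))
    try:
        m,ce,s=mask(c['img'],'yel'); print('pad',ce.round(1),s,ray(c,ce,.044)[:2].round(4))
    except Exception as e: print(e)
    return c
E
python3 -c "
from h import *
report()"
```

```text
tcp [ 0.5443 -0.1921  0.0317] F [ 0.79  0.21 -0.14] t 3.35
red [310 128] [ 0.5471 -0.1141]
red [309 137] [ 0.546  -0.1188]
red [282 145] [ 0.5307 -0.1212]
red [284 123] [ 0.5334 -0.1099]
red [298 121] [ 0.5411 -0.1097]
pad [310.3  41.8] [307  41   7   4  12] [ 0.5525 -0.082 ]
```

```bash
sed -i 's/(0,195,70),(5/(0,165,60),(5/; s/(174,195,70)/(170,165,60)/; s/(24,150,100),(36/(24,110,100),(38/' h.py
python3 -c "
from h import *
c=report()
h=cv2.cvtColor(c['img'],cv2.COLOR_RGB2HSV);print(h[130,300],h[130,350],h[200,330],h[10,325])
for q in ((281,109),(362,109)): print(ray(c,q,.002).round(4))"
```

```text
tcp [ 0.5442 -0.1923  0.0317] F [-0.12  0.74  0.59] t 3.4
red [360 107] [ 0.5752 -0.1067]
red [359 300] [ 0.564  -0.2171]
red [281 297] [ 0.5175 -0.2096]
red [279 108] [ 0.5318 -0.1021]
pad [324.6  19.6] [ 288    0   74   48 2795] [ 0.5593 -0.0746]
[  1 194 212] [  1 174 254] [  1 192 215] [ 30 114 255]
[ 0.5328 -0.1027  0.002 ]
[ 0.5761 -0.1079  0.002 ]
```

```bash
python3 - <<'E'
from h import *
print(ctrl.tip_reach)
d=ctrl.get_obs();print(d['ee_pos'],d['eef_rot'])
c=dict(np.load('wrist.npz'));a=c['img'][90:330,220:420];b=shot('side')['img'][210:350,240:420]
print(c['hand_eye'].round(3).tolist(),c['K'].round(1).tolist())
cv2.imwrite('pics/c4.png',np.hstack([cv2.resize(a,(400,480)),cv2.resize(b,(400,480))])[:,:,::-1])
E
```

```text
0.025
[ 0.54423678 -0.19249708  0.03166786] [3.14151187e+00 4.59771536e-05 1.45078546e+00]
[[0.001, 0.974, 0.227, 0.067], [1.0, -0.001, -0.001, -0.001], [-0.0, 0.227, -0.974, -0.186], [0.0, 0.0, 0.0, 1.0]] [[380.3, 0.0, 320.9], [0.0, 380.3, 237.6], [0.0, 0.0, 1.0]]
```

View pics/c4.png

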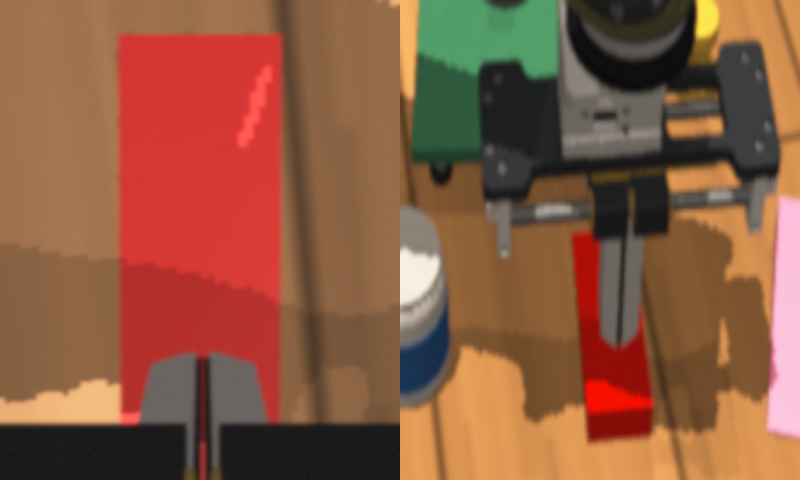

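```bash
python3 - <<'E'
from h import *
c=dict(np.load('side.npz'))
for z in (0,.007,.02,.03,.04,.05): print(z,ray(c,(339,311),z)[:2].round(4))
c=dict(np.load('wrist.npz'));T=np.eye(4); o=ctrl.get_obs();T[:3,:3]=R.from_euler('xyz',o['eef_rot']).as_matrix(); T[:3,3]=o['ee_pos']
P=T@c['hand_eye']
for z in (0.007,.02,.03,.04): print(z,ray(c,(321,90+352/2),z,P)[:2].round(4))
print(P.round(3)[:3,3],o['qpos'].round(3),o['force'],o['tau'].round(2))
E
```

```text
0 [ 0.553  -0.1738]
0.007 [ 0.5515 -0.1788]
0.02 [ 0.5487 -0.1881]
0.03 [ 0.5465 -0.1953]
0.04 [ 0.5443 -0.2025]
0.05 [ 0.5421 -0.2096]
0.007 [ 0.5439 -0.1917]
0.02 [ 0.5444 -0.1877]
0.03 [ 0.5447 -0.1845]
0.04 [ 0.5451 -0.1814]
[ 0.552 -0.126  0.217] [-0.403  0.546  1.591 -0.     1.005 -0.283] [-0.27434811 -0.88159589  0.2169268 ] [ 2.000e-01 -6.109e+01 -2.960e+01  6.000e-02  4.000e-02  0.000e+00]
```

The crops show the shut fingers hovering over the wedge, which hasn't moved. Triangulating from both views puts the tips at about z = 25 mm, higher than the 7 mm I assumed. I'll lift, back off behind the butt and feel for the bench.

>>> apply_moves --pt "255 0 0 1.5 0 0 0" --pt "255 0 0 1.5 0 0 0" --pt "255 -0.3 -3 0 0 0 0" --pt "255 -0.4 -3 0 0 0 0" --pt "255 0 0 -1.5 0 0 0" --pt "255 0 0 -1.5 0 0 0" --pt "255 0 0 0 0 0 0"

```text
time_s: 4.2
ee_pos: [0.5362, -0.2512, 0.0296]
eef_rot: [-3.138, -0.001, 1.451]
force: [0.2, -0.2, 0.2]
grip_width: 0.0005
grip_force: 0.0
```

>>> apply_moves --pt "255 0 0 -0.3 0 0 0" --pt "255 0 0 -0.2 0 0 0" --pt "255 0 0 0 0 0 0"

```text
time_s: 4.5
ee_pos: [0.5374, -0.252, 0.0268]
eef_rot: [3.141, 0.0, 1.451]
force: [-0.7, 0.3, 0.4]
grip_width: 0.0007
grip_force: 0.0
```

>>> apply_moves --pt "255 0 0 -0.2 0 0 0" --pt "255 0 0 -0.1 0 0 0"

```text
time_s: 4.7
ee_pos: [0.5373, -0.2523, 0.0237]
eef_rot: [3.141, 0.0, 1.451]
force: [0.2, 0.1, -0.4]
grip_width: 0.0004
grip_force: 0.0
```

```bash
python3 - <<'E'
from h import *
c=report()
b=shot('side')['img'][210:350,240:420]; a=c['img'][90:330,220:420]
cv2.imwrite('pics/c5.png',np.hstack([cv2.resize(a,(400,480)),cv2.resize(b,(400,480))])[:,:,::-1])
E
```

```text
tcp [ 0.5373 -0.2523  0.0237] F [ 0.25  0.07 -0.42] t 4.7
red [364   0] [ 0.574  -0.1182]
red [363 224] [ 0.5631 -0.2291]
red [277 226] [ 0.5155 -0.2246]
red [274   0] [ 0.5304 -0.113 ]
attempt to get argmax of an empty sequence
```

View pics/c5.png

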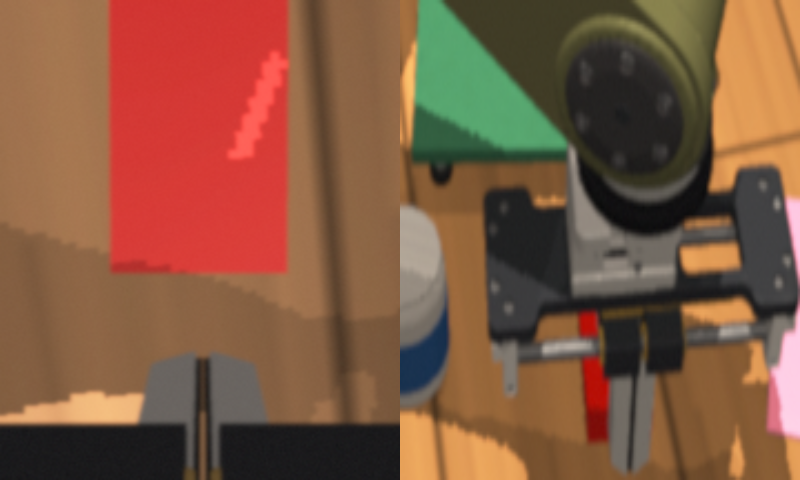

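The wrist crop shows the butt edge at row ~272 of the crop, clear ahead of the fingertips. There is no bench contact at TCP z = 23.7 mm, so the tips really are higher than stated. I descend further with small steps.

>>> apply_moves --pt "255 0 0 -0.2 0 0 0" --pt "255 0 0 -0.2 0 0 0" --pt "255 0 0 0 0 0 0"

```text
time_s: 5.1
ee_pos: [0.537, -0.2523, 0.0193]
eef_rot: [-3.141, -0.0, 1.451]
force: [-0.2, -0.2, -0.4]
grip_width: 0.0003
grip_force: 0.0
```

>>> apply_moves --pt "255 0 0 -0.2 0 0 0" --pt "255 0 0 -0.2 0 0 0" --pt "255 0 0 0 0 0 0"

```text
time_s: 5.4
ee_pos: [0.5371, -0.2523, 0.0153]
eef_rot: [-3.141, -0.0, 1.451]
force: [0.0, -0.1, -0.5]
grip_width: 0.0005
grip_force: 0.0
```

>>> apply_moves --pt "255 0.2 0.5 0 0 0 0" --pt "255 0.1 0.5 0 0 0 0" --pt "255 0.1 0.5 0 0 0 0" --pt "255 0.05 0.5 0 0 0 0" --pt "255 0.05 0.5 0 0 0 0" --pt "255 0.05 0.5 0 0 0 0" --pt "255 0.05 0.5 0 0 0 0" --pt "255 0.05 0.5 0 0 0 0" --pt "255 0 0 0 0 0 0"

```text
time_s: 6.3
ee_pos: [0.5438, -0.2117, 0.0157]
eef_rot: [-3.142, -0.0, 1.451]
force: [-0.0, 0.8, -0.4]
grip_width: 0.0006
grip_force: 0.0
```

```bash
python3 -c "
from h import *
c=report()
h=c['img']; 
q=poly(red(h),3); print([ray(c,p,.024)[:2].round(4).tolist() for p in q])"
```

```text
tcp [ 0.5438 -0.2117  0.0157] F [-0.04  0.79 -0.39] t 6.3
red [356   8] [ 0.5753 -0.0831]
red [359 263] [ 0.5647 -0.2082]
red [270 265] [ 0.5162 -0.2036]
red [265  10] [ 0.5325 -0.0789]
attempt to get argmax of an empty sequence
[[0.5726, -0.09], [0.5632, -0.2013], [0.5201, -0.1972], [0.5346, -0.0863]]
```

The wedge has advanced 24 mm, and its length and width check out. Contact is at TCP y + 12 mm. I continue, then slow down.

>>> apply_moves --pt "255 0.07 0.5 0 0 0 0" --pt "255 0.07 0.5 0 0 0 0" --pt "255 0.06 0.5 0 0 0 0" --pt "255 0.05 0.4 0 0 0 0" --pt "255 0.04 0.4 0 0 0 0" --pt "255 0.03 0.3 0 0 0 0" --pt "255 0 0 0 0 0 0"

```text
time_s: 7.05
ee_pos: [0.547, -0.186, 0.0157]
eef_rot: [-3.142, -0.0, 1.451]
force: [0.2, -0.0, 0.5]
grip_width: 0.0005
grip_force: 0.0
```

>>> apply_moves --pt "255 0.02 0.2 0 0 0 0" --pt "255 0.02 0.2 0 0 0 0" --pt "255 0.02 0.2 0 0 0 0"

```text
time_s: 7.35
ee_pos: [0.5475, -0.1803, 0.0156]
eef_rot: [-3.142, 0.0, 1.451]
force: [0.2, -0.1, -0.5]
grip_width: 0.0003
grip_force: 0.2
```

>>> apply_moves --pt "255 0.02 0.2 0 0 0 0" --pt "255 0.02 0.2 0 0 0 0" --pt "255 0 0 0 0 0 0"

```text
time_s: 7.65
ee_pos: [0.5479, -0.1761, 0.0156]
eef_rot: [-3.141, -0.0, 1.451]
force: [-0.0, 0.7, 0.3]
grip_width: 0.0006
grip_force: 0.0
```

>>> apply_moves --pt "255 0.02 0.2 0 0 0 0" --pt "255 0.02 0.2 0 0 0 0"

```text
time_s: 7.85
ee_pos: [0.5483, -0.1723, 0.0156]
eef_rot: [-3.142, 0.0, 1.451]
force: [-0.2, -0.8, -0.1]
grip_width: 0.0001
grip_force: 0.2
```

>>> apply_moves --pt "255 0.02 0.2 0 0 0 0" --pt "255 0.02 0.2 0 0 0 0"

```text
time_s: 8.05
ee_pos: [0.5487, -0.1682, 0.0157]
eef_rot: [3.142, -0.0, 1.451]
force: [0.3, -0.1, -0.3]
grip_width: 0.0004
grip_force: 0.2
```

>>> apply_moves --pt "255 0.02 0.2 0 0 0 0" --pt "255 0.01 0.1 0 0 0 0"

```text
time_s: 8.25
ee_pos: [0.549, -0.1653, 0.0156]
eef_rot: [3.142, 0.0, 1.451]
force: [0.1, -1.3, 0.5]
grip_width: 0.0004
grip_force: 0.8
```

>>> apply_moves --pt "255 0.01 0.1 0 0 0 0" --pt "255 0.01 0.1 0 0 0 0"

```text
time_s: 8.45
ee_pos: [0.5492, -0.1636, 0.0157]
eef_rot: [3.141, 0.0, 1.451]
force: [0.0, -3.0, 0.3]
grip_width: 0.0006
grip_force: 1.7
```

>>> apply_moves --pt "255 0.02 0.2 0 0 0 0" --pt "255 0 0 0 0 0 0"

```text
time_s: 8.65
ee_pos: [0.5495, -0.1614, 0.0157]
eef_rot: [3.141, 0.0, 1.451]
force: [0.2, -2.6, -0.3]
grip_width: 0.0002
grip_force: 1.6
```

>>> apply_moves --pt "255 0.01 0.1 0 0 0 0" --pt "255 0 0 0 0 0 0"

```text
time_s: 8.85
ee_pos: [0.5496, -0.1606, 0.0157]
eef_rot: [3.141, 0.0, 1.451]
force: [-1.0, -4.9, 0.6]
grip_width: 0.0005
grip_force: 2.3
```

>>> apply_moves --pt "255 0.01 0.1 0 0 0 0" --pt "255 0 0 0 0 0 0"

```text
time_s: 9.05
ee_pos: [0.5496, -0.1595, 0.0157]
eef_rot: [3.142, 0.0, 1.451]
force: [-0.5, -5.2, 0.2]
grip_width: 0.0006
grip_force: 2.4
```

The force has risen to the 4–8 N lifting range, about 5 mm past first contact (roughly 1 mm of rise). I back off and check.

>>> apply_moves --pt "255 0 -0.5 0 0 0 0" --pt "255 -0.1 -1.5 0 0 0 0" --pt "255 -0.2 -2 0 0 0 0" --pt "255 0 -1 3 0 0 0" --pt "255 0 -1 4 0 0 0" --pt "255 -3 -2 2 0 0 0" --pt "255 -3 -3 0 0 0 0" --pt "255 -3 -3 0 0 0 0" --pt "255 0 -3 0 0 0 0" --pt "255 0 0 0 0 0 0"

```text
time_s: 10.05
ee_pos: [0.4554, -0.333, 0.1059]
eef_rot: [3.141, 0.0, 1.447]
force: [-0.5, 0.7, 0.3]
grip_width: 0.0006
grip_force: 0.0
```

```bash
python3 - <<'E'
from h import *
for n in('top','side'):
    c0=dict(np.load('pics/../'+n+'.npz')) ; c=shot(n)
    im0=cv2.imread('pics/'+('top_0' if n=='top' else 'side_1')+'.png')[:,:,::-1]
    for t,im in(('0',im0),('1',c['img'])):
        m,ce,s=mask(im,'yel'); print(n,t,'pad',ce.round(2),s[4],ray(c,ce,.044)[:2].round(4))
        m,ce,s=mask(im,'grn'); print('grn',s[4],[(q.tolist(),ray(c,q,.042)[:2].round(4).tolist()) for q in poly(m,4)])
        print('red',[(q.tolist(),ray(c,q,.024)[:2].round(4).tolist()) for q in poly(red(im),2)])
    if n=='side': cv2.imwrite('pics/c6.png',cv2.resize(c['img'][160:340,190:410],(770,600))[:,:,::-1])
E
```

```text
top 0 pad [308.85 223.3 ] 292 [ 0.5605 -0.0718]
grn 10365 [([205, 177], [0.6097, 0.1027]), ([322, 217], [0.5744, -0.0902]), ([287, 312], [0.4208, -0.0616]), ([166, 268], [0.4569, 0.1306])]
red [([333, 225], [0.5694, -0.1091]), ([406, 241], [0.562, -0.2264]), ([400, 268], [0.5176, -0.2222]), ([394, 269], [0.5146, -0.2132]), ([327, 250], [0.5278, -0.1059])]
top 1 pad [308.48 222.53] 291 [ 0.5616 -0.071 ]
grn 10365 [([204, 177], [0.6094, 0.1043]), ([321, 216], [0.5757, -0.0884]), ([288, 311], [0.4225, -0.0628]), ([166, 268], [0.4569, 0.1306])]
red [([321, 222], [0.5712, -0.0895]), ([360, 229], [0.5698, -0.1522]), ([353, 258], [0.5216, -0.1479]), ([312, 248], [0.5272, -0.0822])]
side 0 pad [ 11.49 314.41] 224 [ 0.0711 -0.1173]
grn 6183 [([335, 176], [0.6093, 0.0992]), ([340, 255], [0.5718, -0.0948]), ([247, 255], [0.4241, -0.0656]), ([252, 176], [0.4584, 0.1285])]
red [([343, 277], [0.57, -0.1264]), ([352, 334], [0.5568, -0.2357]), ([325, 337], [0.5165, -0.233]), ([318, 278], [0.5301, -0.1207])]
side 1 pad [294.47 179.38] 660 [0.5333 0.1018]
grn 273 [([459, 406], [0.6622, -0.3847]), ([421, 436], [0.5996, -0.414]), ([399, 413], [0.5819, -0.3786]), ([401, 408], [0.5866, -0.3723])]
red [([338, 257], [0.5722, -0.0828]), ([344, 280], [0.57, -0.1328]), ([330, 281], [0.5476, -0.1305]), ([332, 259], [0.5614, -0.0852])]
```

View pics/c6.png

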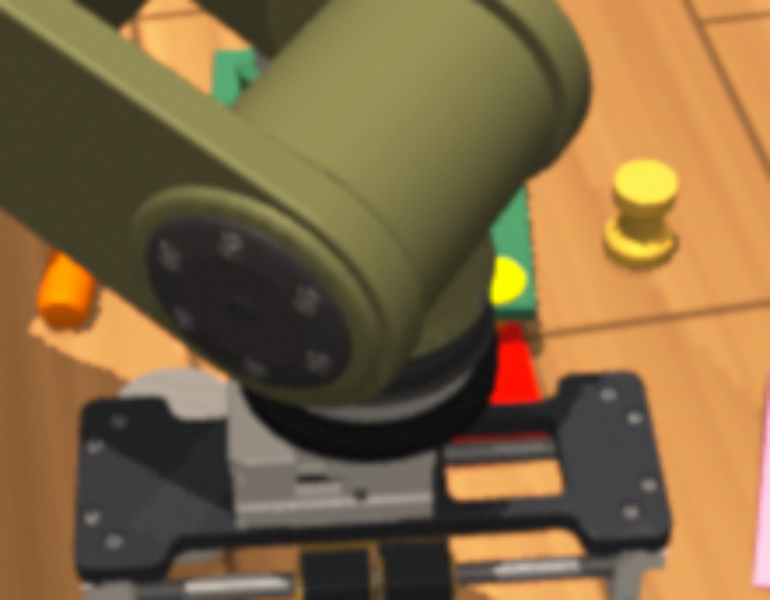

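The side crop shows the wedge under the foot below the pad at (505,280), the fitting at (640,210) undisturbed, and the arm off to the left. The pad moved only about 1 mm in the top view. Next I go over the pad to press.

>>> apply_moves --pt "255 0 0 4 0 0 0" --pt "255 1 2 4 0 0 0" --pt "255 2 4 1 0 0 0" --pt "255 2 4 0 0 0 0" --pt "255 2 4 0 0 0 0" --pt "255 2 4 0 0 0 0" --pt "255 1 4 0 0 0 0" --pt "255 0.6 4.2 0 0 0 0" --pt "255 0 0 0 0 0 0"

```text
time_s: 11.05
ee_pos: [0.5629, -0.0623, 0.1955]
eef_rot: [-3.141, -0.001, 1.456]
force: [-0.4, 0.8, -0.3]
grip_width: 0.0006
grip_force: 0.0
```

```bash
python3 -c "
from h import *
o=ctrl.get_obs(); print(o['ee_pos'],o['force'])"
```

```text
[ 0.56287509 -0.06232972  0.19546858] [-0.35044116  0.84806012 -0.28118351]
```

>>> apply_moves --pt "255 -0.2 -0.9 -4 0 0 0" --pt "255 0 0 -4 0 0 0" --pt "255 0 0 -3 0 0 0" --pt "255 0 0 -0.6 0 0 0" --pt "255 0 0 0 0 0 0"

```text
time_s: 11.55
ee_pos: [0.5604, -0.0763, 0.0796]
eef_rot: [-3.14, -0.0, 1.451]
force: [-0.3, -0.6, 1.5]
grip_width: 0.0004
grip_force: 0.0
```

>>> apply_moves --pt "255 0 0 -0.3 0 0 0" --pt "255 0 0 -0.3 0 0 0" --pt "255 0 0 -0.2 0 0 0"

```text
time_s: 11.85
ee_pos: [0.561, -0.0765, 0.0724]
eef_rot: [3.14, 0.0, 1.451]
force: [-0.6, 0.0, 0.5]
grip_width: -0.0001
grip_force: 0.0
```

>>> apply_moves --pt "255 0 0 -0.2 0 0 0" --pt "255 0 0 -0.2 0 0 0" --pt "255 0 0 -0.2 0 0 0"

```text
time_s: 12.15
ee_pos: [0.5607, -0.0764, 0.0656]
eef_rot: [3.141, 0.0, 1.451]
force: [-0.8, 0.5, -0.9]
grip_width: 0.0007
grip_force: 0.0
```

>>> apply_moves --pt "255 0 0 -0.2 0 0 0" --pt "255 0 0 -0.2 0 0 0"

```text
time_s: 12.35
ee_pos: [0.5606, -0.0764, 0.0615]
eef_rot: [-3.142, -0.0, 1.451]
force: [-0.7, -0.5, 0.9]
grip_width: 0.0001
grip_force: 0.0
```

>>> apply_moves --pt "255 0 0 -0.2 0 0 0" --pt "255 0 0 -0.1 0 0 0"

```text
time_s: 12.55
ee_pos: [0.5605, -0.0764, 0.0584]
eef_rot: [-3.141, -0.0, 1.451]
force: [-0.6, 0.1, -0.2]
grip_width: 0.0004
grip_force: 0.0
```

>>> apply_moves --pt "255 0 0 -0.1 0 0 0" --pt "255 0 0 -0.1 0 0 0"

```text
time_s: 12.75
ee_pos: [0.5606, -0.0764, 0.0566]
eef_rot: [3.142, 0.0, 1.451]
force: [0.4, -0.9, 0.2]
grip_width: 0.0004
grip_force: 0.0
```

>>> apply_moves --pt "255 0 0 -0.1 0 0 0" --pt "255 0 0 -0.1 0 0 0"

```text
time_s: 12.95
ee_pos: [0.5606, -0.0764, 0.0546]
eef_rot: [3.142, 0.0, 1.451]
force: [0.7, -0.7, -0.1]
grip_width: 0.0004
grip_force: 0.0
```

>>> apply_moves --pt "255 0 0 -0.1 0 0 0" --pt "255 0 0 -0.1 0 0 0"

```text
time_s: 13.15
ee_pos: [0.5606, -0.0764, 0.0526]
eef_rot: [-3.142, 0.0, 1.451]
force: [-0.1, -0.1, 0.7]
grip_width: 0.0006
grip_force: 0.0
```

>>> apply_moves --pt "255 0 0 -0.1 0 0 0" --pt "255 0 0 -0.1 0 0 0"

```text
time_s: 13.35
ee_pos: [0.5606, -0.0764, 0.0506]
eef_rot: [3.142, 0.0, 1.451]
force: [-0.6, 0.9, 0.3]
grip_width: 0.0008
grip_force: 0.0
```

>>> apply_moves --pt "255 0 0 -0.1 0 0 0" --pt "255 0 0 0 0 0 0"

```text
time_s: 13.55
ee_pos: [0.5606, -0.0764, 0.0495]
eef_rot: [-3.141, -0.0, 1.451]
force: [0.4, 0.5, 0.3]
grip_width: 0.0008
grip_force: 0.0
```

>>> apply_moves --pt "255 0 0 -0.1 0 0 0" --pt "255 0 0 0 0 0 0"

```text
time_s: 13.75
ee_pos: [0.5606, -0.0764, 0.0485]
eef_rot: [-3.141, 0.0, 1.451]
force: [-0.1, -0.8, -0.7]
grip_width: 0.0007
grip_force: 0.0
```

>>> apply_moves --pt "255 0 0 -0.05 0 0 0" --pt "255 0 0 0 0 0 0"

```text
time_s: 13.95
ee_pos: [0.5606, -0.0764, 0.0481]
eef_rot: [-3.142, 0.0, 1.451]
force: [-0.8, 0.8, -0.2]
grip_width: 0.0003
grip_force: 0.0
```

>>> apply_moves --pt "255 0 0 -0.1 0 0 0" --pt "255 0 0 0 0 0 0"

```text
time_s: 14.15
ee_pos: [0.5606, -0.0764, 0.047]
eef_rot: [-3.141, -0.0, 1.451]
force: [-0.2, 0.1, -0.8]
grip_width: 0.0003
grip_force: 0.0
```

>>> apply_moves --pt "255 0 0 -0.1 0 0 0" --pt "255 0 0 0 0 0 0"

```text
time_s: 14.35
ee_pos: [0.5605, -0.0764, 0.046]
eef_rot: [-3.141, -0.0, 1.451]
force: [0.3, 0.7, -0.1]
grip_width: 0.0007
grip_force: 0.0
```

```bash
python3 - <<'E'
from h import *
c,o=wshot(); b=shot('side')['img'][180:320,240:420]; a=c['img']
print(o['ee_pos'],o['force'])
cv2.imwrite('pics/c7.png',np.hstack([cv2.resize(a[120:360,200:440],(400,480)),cv2.resize(b,(400,480))])[:,:,::-1])
E
```

```text
[ 0.56053811 -0.07638033  0.04600365] [ 0.25514579  0.69779652 -0.13727185]
```

View pics/c7.png

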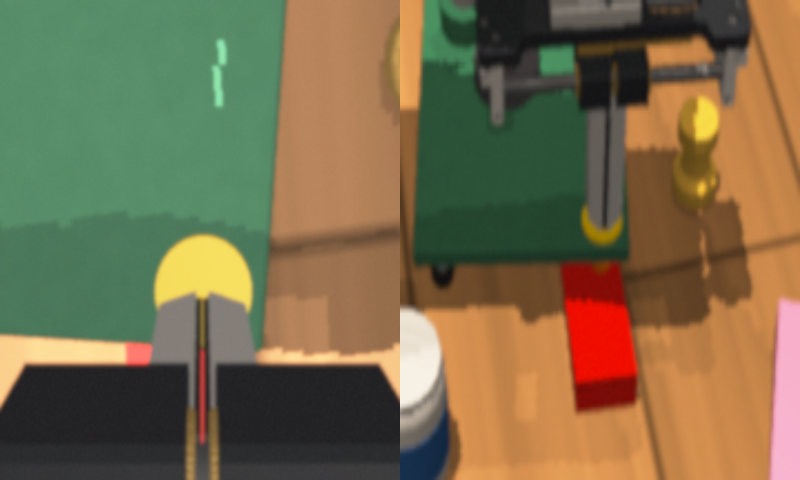

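The crops show the fingertips right over the yellow pad, the foot resting on the wedge, and the wedge flat with the foot over its middle. I continue down gently.

>>> apply_moves --pt "255 0 0 -0.1 0 0 0" --pt "255 0 0 0 0 0 0"

```text
time_s: 14.65
ee_pos: [0.5606, -0.0764, 0.045]
eef_rot: [-3.141, -0.0, 1.451]
force: [0.2, 1.5, 0.3]
grip_width: 0.0006
grip_force: 0.0
```

>>> apply_moves --pt "255 0 0 -0.1 0 0 0" --pt "255 0 0 0 0 0 0"

```text
time_s: 14.85
ee_pos: [0.5605, -0.0764, 0.044]
eef_rot: [-3.141, -0.0, 1.451]
force: [-0.7, 0.1, 0.3]
grip_width: 0.0002
grip_force: 0.0
```

>>> apply_moves --pt "255 0 0 -0.1 0 0 0" --pt "255 0 0 0 0 0 0"

```text
time_s: 15.05
ee_pos: [0.5605, -0.0764, 0.043]
eef_rot: [-3.141, -0.0, 1.451]
force: [-0.1, -0.8, -0.4]
grip_width: 0.0003
grip_force: 0.0
```

>>> apply_moves --pt "255 0 0 -0.1 0 0 0" --pt "255 0 0 0 0 0 0"

```text
time_s: 15.25
ee_pos: [0.5606, -0.0764, 0.042]
eef_rot: [-3.141, -0.0, 1.451]
force: [-0.2, 0.2, 0.7]
grip_width: 0.0006
grip_force: 0.0
```

>>> apply_moves --pt "255 0 0 -0.1 0 0 0" --pt "255 0 0 0 0 0 0"

```text
time_s: 15.45
ee_pos: [0.5606, -0.0764, 0.041]
eef_rot: [-3.141, -0.0, 1.451]
force: [-0.4, 0.5, -0.6]
grip_width: 0.0006
grip_force: 0.0
```

>>> apply_moves --pt "255 0 0 -0.1 0 0 0" --pt "255 0 0 0 0 0 0"

```text
time_s: 15.65
ee_pos: [0.5605, -0.0764, 0.04]
eef_rot: [-3.141, 0.0, 1.451]
force: [0.1, 0.0, 0.5]
grip_width: 0.0003
grip_force: 0.0
```

```bash
python3 - <<'E'
from h import *
c=shot('side')
for uv in((331,248),):
  for z in(.03,.044,.05,.06): print(z,ray(c,uv,z)[:2].round(4))
m,ce,s=mask(c['img'][220:270,300:360],'yel');print(ce+[300,220],s)
w,o=wshot(); m,ce,s=mask(w['img'],'yel');print(ce,s,[ray(w,p,.044)[:2].round(4).tolist() for p in ([s[0]+s[2]/2,s[1]],[s[0],ce[1]],[s[0]+s[2],ce[1]])], o['force'],o['ee_pos'])
E
```

```text
0.03 [ 0.5639 -0.0661]
0.044 [ 0.5605 -0.0787]
0.05 [ 0.559  -0.0841]
0.06 [ 0.5566 -0.093 ]
[327.5        247.59090909] [22 21 16 10 22]
[321.8649635  256.48759124] [ 292  240   60   39 1370] [[0.5634, -0.0535], [0.5476, -0.0601], [0.5772, -0.0636]] [-0.12475632  0.7080416  -0.09440666] [ 0.56057244 -0.07639211  0.04007855]
```

>>> apply_moves --pt "255 0.1 0.6 0 0 0 0" --pt "255 0 0 -0.1 0 0 0" --pt "255 0 0 0 0 0 0"

```text
time_s: 16.05
ee_pos: [0.5616, -0.0701, 0.039]
eef_rot: [-3.141, -0.0, 1.451]
force: [0.8, -0.5, 0.7]
grip_width: 0.0002
grip_force: 0.0
```

>>> apply_moves --pt "255 0 0 -0.1 0 0 0" --pt "255 0 0 0 0 0 0"

```text
time_s: 16.25
ee_pos: [0.5615, -0.0704, 0.038]
eef_rot: [-3.141, -0.0, 1.451]
force: [0.2, -0.5, 0.2]
grip_width: 0.0007
grip_force: 0.0
```

>>> apply_moves --pt "255 0 0 -0.1 0 0 0" --pt "255 0 0 0 0 0 0"

```text
time_s: 16.45
ee_pos: [0.5617, -0.0705, 0.0376]
eef_rot: [3.141, 0.0, 1.451]
force: [-1.9, 0.4, 5.6]
grip_width: 0.0004
grip_force: 2.8
```

Contact shows 5.6 N and the pad holds firm. I hold briefly, then rise and move clear.

>>> apply_moves --pt "255 0 0 -0.02 0 0 0" --pt "255 0 0 0 0 0 0" --pt "255 0 0 0 0 0 0"

```text
time_s: 16.75
ee_pos: [0.5618, -0.0705, 0.0376]
eef_rot: [3.141, 0.0, 1.451]
force: [-2.8, 1.0, 8.0]
grip_width: 0.0002
grip_force: 3.6
```

>>> apply_moves --pt "255 0 0 0.3 0 0 0" --pt "255 0 0 2 0 0 0" --pt "255 0 0 4 0 0 0" --pt "255 0 0 5 0 0 0" --pt "255 0 0 5 0 0 0" --pt "255 0 -4 0 0 0 0" --pt "255 -1 -4 0 0 0 0" --pt "255 -2 -4 0 0 0 0" --pt "255 -3 -4 0 0 0 0" --pt "255 0 0 0 0 0 0"

```text
time_s: 17.75
ee_pos: [0.499, -0.2342, 0.2]
eef_rot: [-3.141, 0.001, 1.446]
force: [0.3, 0.3, -1.1]
grip_width: 0.0006
grip_force: 0.0
```

>>> apply_moves --pt "255 -3 -4 0 0 0 0" --pt "255 -3 -4 0 0 0 0" --pt "255 -3 -4 0 0 0 0" --pt "255 -3 -4 0 0 0 0" --pt "255 -3 -4 0 0 0 0" --pt "255 -3 -4 0 0 0 0" --pt "255 0 0 0 0 0 0" --pt "255 0 0 0 0 0 0"

```text
time_s: 18.55
ee_pos: [0.3214, -0.4706, 0.1997]
eef_rot: [-3.142, -0.001, 1.449]
force: [0.2, -0.3, -0.6]
grip_width: 0.0002
grip_force: 0.0
```

```bash
python3 - <<'E'
from h import *
print(ctrl.get_obs()['ee_pos'])
n='top'; c=shot(n); im=c['img']
m,ce,s=mask(im,'yel'); print('pad',ce.round(2),ray(c,ce,.044)[:2].round(4))
m,ce,s=mask(im,'grn'); print('grn',[(q.tolist(),ray(c,q,.042)[:2].round(4).tolist()) for q in poly(m,4)])
print('red',[(q.tolist(),ray(c,q,.024)[:2].round(4).tolist()) for q in poly(red(im),2)])
s=shot('side')['img']
cv2.imwrite('pics/c8.png',np.vstack([cv2.resize(im[130:370,120:440],(480,300)),cv2.resize(s[100:340,180:420],(300,300)).copy() if 0 else cv2.resize(s[150:350,140:460],(480,300))])[:,:,::-1])
E
```

```text
[ 0.32142893 -0.47056267  0.19970294]
pad [308.48 222.53] [ 0.5616 -0.071 ]
grn [([204, 177], [0.6094, 0.1043]), ([321, 216], [0.5757, -0.0884]), ([288, 311], [0.4225, -0.0628]), ([166, 268], [0.4569, 0.1306])]
red [([321, 222], [0.5712, -0.0895]), ([360, 229], [0.5698, -0.1522]), ([353, 258], [0.5216, -0.1479]), ([312, 248], [0.5272, -0.0822])]
```

View pics/c8.png

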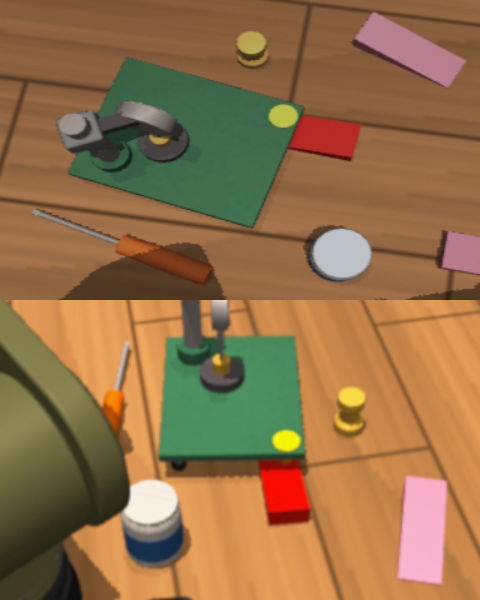

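The views show the wedge seated under the foot, the arm clear, and the tin, fitting and screwdriver in place. The pad is at the same pixel as before the press.

```bash
python3 -c "
from station import ctrl
print(ctrl.hand_in())"
```

```text
the job is handed in; nothing more can be done
None
```

I pushed the red wedge snug under the orange foot, pressed the yellow pad with about 8 N with no movement seen, moved the arm clear and handed the job in; no verdict came back, and the stand's tilt (about 0.01 rad) is estimated from the wedge's travel rather than measured.

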